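Three-quarter view on the indexing ring stand

TASK

The ring on the inspection stand is to be photographed in three-quarter view: swing the red-knobbed lock lever fully open, turn the click stage by its handle until the handle points to the scale line three 15-degree clicks (45 degrees) counter-clockwise, seen from above, of the red zero line, and swing the lock lever fully shut again so that its nose sits between the lobes of the drum. Do not touch the ring in the clamp, and leave the loose things on the desk where they are.

Things in the scene. Friction and masses are not known exactly. Their poses are not given: they have to be found in the camera images.
- stand: fixed dark stand; origin on the stage's turning axis, at desk level. Round base plate, 164 mm across, 12 high; +x points along a 66 mm wide tongue to the microscope. White scale lines, 15 degrees apart and 64 to 79 mm from the axis, lie on the -x side; the thick red one lies exactly on -x (zero). A plunger housing (28 mm high, 60 to 96 mm out) stands at 45 degrees between +x and +y
- stage_axis (a point): point on the stage's vertical turning axis, 37 mm above the desk, at the height of the handle bar's centre
- stage (a joint): angle of the click stage in rad, counter-clockwise from above positive: 0 = handle over the red line, 0.785 = third line counter-clockwise. A spring plunger holds it at multiples of 0.262 (15 degrees). Moving on takes about 5 N at 70 mm radius; past half-way it springs into the next click by itself. Range -1.75 to 1.4; the shut lock blocks it
- handle_mid (a point): point on the handle's centre line, 70 mm from the stage axis and 37 mm above the desk. The handle is a level radial steel bar, 10 mm thick, with a black ball 19 mm across at its end (ball centre 86 mm from the axis). Under it the base plate is 12 mm high; the lobed drum (53.5 mm radius) is 28 mm high
- lock (a joint): angle of the lock lever in rad: 0 = shut (nose between two lobes of the drum), 0.8 = fully open against its stop; it opens counter-clockwise seen from above. A spring ball holds it at either end: about 2 to 3 N at the knob starts it, and past half-way (0.4) it snaps over by itself
- lock_pivot (a point): point on the lock lever's vertical pivot axis, 40 mm above the desk; in the stand's frame 34 mm along +x and 60 mm along -y from the stage axis. The pivot bolt is 29 mm high; a small spring housing, 28 mm high and 12 mm wide, stands 28 to 50 mm from the pivot along the stand's +x
- lock_knob (a point): middle of the upper part of the red upright knob (17 mm across, from 16 to 50 mm above the desk) at the end of the lock lever, 62 mm from its pivot; shut, the lever points from the pivot along the stand's -y. This point is 40 mm above the desk
- ring: gold ring with a purple stone, 16x20x29 mm, held fixed in the wooden jaws at the middle of the stage; origin under its shank, 53 mm above the desk; its top is 82 mm above the desk. Must not be touched
- caliper: steel vernier caliper 64x206x8 mm lying loose on the desk; origin under its middle
- tweezers: steel tweezers 13x162x10 mm lying loose on the desk; origin under its middle
- loupe: folded loupe 27x44x14 mm lying loose on the desk; origin under its middle
- microscope (a point): front of the lens of the small black microscope fixed to the stand, 113 mm from the stage axis along the stand's +x, 66 mm above the desk; its barrel and post reach back to 195 mm from the axis, 83 mm up and 25 mm to either side

How it is judged:
On the way, in this order (a step that is already met when the one before it is completed fails the run):
1. the lock lever is swung open (value of joint lock above 0.6 rad), for 0.1 s.
2. with the lock open, the stage rests in the click 45 degrees counter-clockwise of zero (value of joint stage between 0.735 and 0.835 rad and value of joint lock above 0.3 rad), for 0.2 s.
At the end, for the whole second after the job is handed in: The stage stands still within 3 degrees of the 45 degree click (0.735 to 0.835 rad) and the lock lever is shut to less than 0.1 rad (value of joint stage between 0.735 and 0.835 rad and value of joint lock below 0.1 rad and velocity of joint stage between -0.05 and 0.05 rad/s); the robot touches nothing.
It fails at once if the ring in the clamp is touched (contact force between ring and anything else above 1 N).
It fails at once if the caliper, the tweezers or the loupe is moved by more than 20 mm (distance of any of caliper, tweezers, loupe from where it was at the start of the episode above 0.02 m).
It also fails if it takes over 72 s, if anything falls off the work surface, if the arm or the gripper's body presses on something with over 40 N, if the wrist force passes 120 N, or if a joint passes its speed limit or range.

ROBOT

A 6-joint arm with a two-finger parallel gripper is mounted at the origin on a cart in front of the work surface, level with it; the furniture and walls round the work are solid. World frame = base frame: x ahead of the robot, y to its left, z up, the work surface at z = 0. Lengths are in m, angles in rad, forces in N, time in s.
With the tool pointing down it reaches from about 0.3 to 0.825 m from the base axis. Payload 5.4 kg.
Tool frame: the origin (TCP) lies at the very end of the fingers, on their centre line; the grasp point (between the pads) lies env.grasp_offset behind it (env.grasp_offset is the distance from the TCP to the grasp point, in m); z points along the fingers, y is the line along which they close (so a half turn about z gives the same grasp; the last joint's range is limited). The gripper opens to 92 mm and grips with 3 to 60 N. Pads are 20 mm wide; open, the fingers measure 128 mm over their backs; the gripper's body (75 mm by 189 mm) begins 69 mm behind the grasp point.
Start: joints at [1.131, 0.158, 1.597, -0, 1.386, -0.21], TCP at [0.131, 0.56, 0.215] pointing down, gripper open.
Joint ranges: [-2.91, 2.91], [-0.94, 2.29], [0.18, 2.7], [-1.29, 4.43], [0.17, 2.64], [-3, 3]. Speed limits (rad/s): [2.57, 2.57, 3.14, 3.14, 3.14, 3.14].

INTERFACE

Orientations are given as a unit quaternion [w, x, y, z].
In Python, from bench import env, cams, hand_in gives the robot as it stands.
- The arm moves only by the tool drive_tool, never from a script. Its argument "rows" is a list of rows, each an object of numbers: "claw": the finger opening in mm, from 0 to 91.9; "dx", "dy", "dz": the shift along the world's x, y, z in mm; "yaw": the turn about the world's z in degrees. A call has 1 to 10 rows; each row is the pose to reach, as a shift and turn from the pose commanded when the call began; what a row does not reach only later rows make up. A row lasts 1/8 s, in which the tool goes at most 62.5 mm and 10.7 degrees, less where a joint would pass 70% of its speed; a pose out of reach is approached as far as the arm can. A call with a gripper value outside its range is refused whole. The fingers move at their own pace and stop on an object; "squeeze" is the grip in N (left out, the last holds). Time passes only in rows, so rows that repeat a pose let the fingers close. It gives the time, the measured TCP pose, the force, the opening and the grip force at its end, in the units of the state.
- env.sense(): the state, without advancing time (a new reading comes with each control period).
- cams.snapshot(name): name is "side" or "top" or "wrist"; returns the picture (400x640x3 uint8, red, green, blue); there is no depth.
- cams.camera_info(name): a dict with "fx", "fy", "cx", "cy" (pixels), "R" (3x3) and "t" (3): a world point X has camera coordinates R X + t; the wrist camera has in their place "tool_from_camera" (4x4, takes a point from camera to tool coordinates, whose origin is the TCP and whose axes are the flange's). Camera axes: x right, y down, z forward; pixel columns grow to the right and rows downward; lengths in m; the calibration is good to about 2 mm. A picture is of the moment at which its call begins: read the wrist's pose just before it. camera_info takes no time and is no camera call.
- hand_in(): hands the job in; it is judged then, once.
The state is a dict: "t": time; "joint_positions": joint angles; "dq": joint speeds; "effort": joint torques, N m; "position": TCP position; "eef_rot": TCP orientation; "contact_force": force on the tool from outside, world axes, zero at the start; "torque": the same for the moment, N m; "finger_gap": opening from 0.0 (shut) to 1.0 (fully open); "gripper_force": force on a finger pad.
Only numpy, scipy, OpenCV 4.12 (cv2) and the standard library are available. Lean on these libraries where they do the work, as an engineer would, in place of code of your own. Each camera call takes 0.05 s, during which the arm holds its last target. There are 200 camera calls.

## Working session

There is one attempt and no reset: what is moved stays moved. The work goes in short steps, Python scripts to look and compute and a tool call to move; the robot and the scene stay as the last step left them, time stands still between calls to the robot, and variables do not carry over. Pictures are saved under pics/ and viewed, at most 10 in all, crops included, and the job is handed in when it is done.

Besides the shell and the picture viewer there is one more tool, called after "Request:" by a JSON object that holds its "method" and its "body". drive_tool: Moves the arm, as the interface text tells. Its arguments: {"type":"object","properties":{"rows":{"type":"array","items":{"type":"object","properties":{"claw":{"type":"number"},"dx":{"type":"number"},"dy":{"type":"number"},"dz":{"type":"number"},"yaw":{"type":"number"}}}},"squeeze":{"type":"number"}},"required":["rows"]}

```bash
mkdir -p pics
python3 - <<'E'
from bench import env,cams
import cv2,numpy as np
for n in("top","side"):
    im=cams.snapshot(n);cv2.imwrite(f"pics/{n}0.png",im[:,:,::-1])
    c=cams.camera_info(n);print(n,c)
print(env.sense(),env.grasp_offset)
E
```

```text
top {'fx': 469.3382576551505, 'fy': 469.3382576551505, 'cx': 316.99816393150786, 'cy': 196.19928781500727, 'R': array([[ 0.0230138 , -0.99968213, -0.01029576],
       [-0.98067218, -0.02057225, -0.19457351],
       [ 0.19429985,  0.01457465, -0.9808339 ]]), 't': array([0.19310049, 0.50199559, 0.83854661])}
side {'fx': 487.67033461648003, 'fy': 487.67033461648003, 'cx': 325.9137186110629, 'cy': 206.69491730132708, 'R': array([[-0.93754293, -0.34786787,  0.00109486],
       [-0.13193261,  0.35265747, -0.92640515],
       [ 0.32188047, -0.86868904, -0.37652664]]), 't': array([0.52097583, 0.05457126, 1.16325378])}
{'t': 0.1, 'joint_positions': array([ 1.13089206e+00,  1.58944796e-01,  1.59810765e+00, -6.69701470e-06,
        1.38619012e+00, -2.10055532e-01]), 'dq': array([ 0.00012496, -0.0020911 , -0.00331236, -0.00020522,  0.00062085,
        0.00188004]), 'effort': array([ 3.60135919e-04, -3.86500704e+01, -3.22961211e+01,  7.02904444e-02,
        3.39725311e-02, -9.84166536e-05]), 'position': array([0.13075546, 0.55935856, 0.21373986]), 'eef_rot': array([-2.60282069e-04,  1.14670903e-01,  9.93403193e-01, -7.82828998e-04]), 'contact_force': array([-0.27896121,  0.08989996,  0.25560128]), 'torque': array([ 0.02104078,  0.02125994, -0.02918645]), 'gripper_force': 0.0, 'finger_gap': 1.0023132152896306} 0.0187
```

View pics/top0.png

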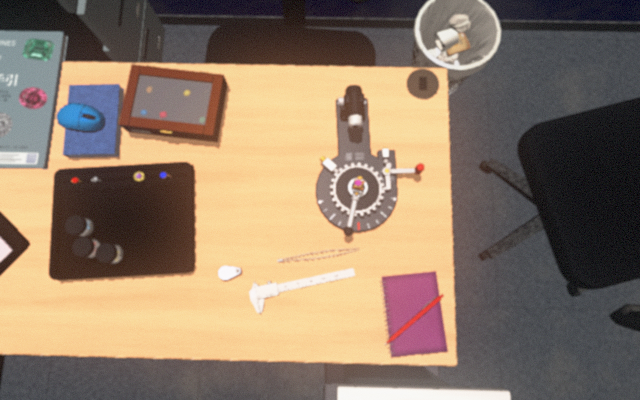

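View pics/side0.png

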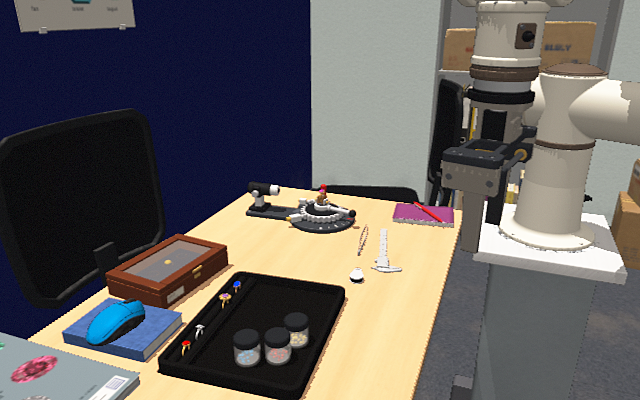

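Top view: stand axis near (358,188), handle ball (349,232), red knob (420,168), microscope (352,110). Zooming in on the stand.

```bash
cat > h.py <<'E'
import numpy as np,cv2
from bench import env,cams
def ray(n,u,v,z):
    c=cams.camera_info(n);R,t=np.array(c["R"]),np.array(c["t"])
    o=-R.T@t;d=R.T@[(u-c["cx"])/c["fx"],(v-c["cy"])/c["fy"],1]
    return o+d*(z-o[2])/d[2]
def proj(n,X):
    c=cams.camera_info(n);p=np.array(c["R"])@X+c["t"];return np.array([c["fx"]*p[0]/p[2]+c["cx"],c["fy"]*p[1]/p[2]+c["cy"]])
def reds(im):
    h=cv2.cvtColor(im,cv2.COLOR_RGB2HSV);m=((h[...,0]<6)|(h[...,0]>174))&(h[...,1]>150)&(h[...,2]>90)
    n,l,s,c=cv2.connectedComponentsWithStats(m.astype(np.uint8));return [(tuple(s[i]),c[i].round(1)) for i in range(1,n) if s[i][4]>2]
E
python3 - <<'E'
from h import *
im=cv2.imread("pics/top0.png")
cv2.imwrite("pics/c1.png",cv2.resize(im[75:245,300:440],None,fx=3.5,fy=3.5,interpolation=cv2.INTER_CUBIC))
for s,c in reds(im[:,:,::-1].copy()):
    if 300<c[0]<440 and 75<c[1]<245: print(s,c)
E
```

```text
(np.int32(416), np.int32(164), np.int32(7), np.int32(7), np.int32(36)) [419.4 167.2]
(np.int32(358), np.int32(224), np.int32(1), np.int32(3), np.int32(3)) [358. 225.]
```

View pics/c1.png

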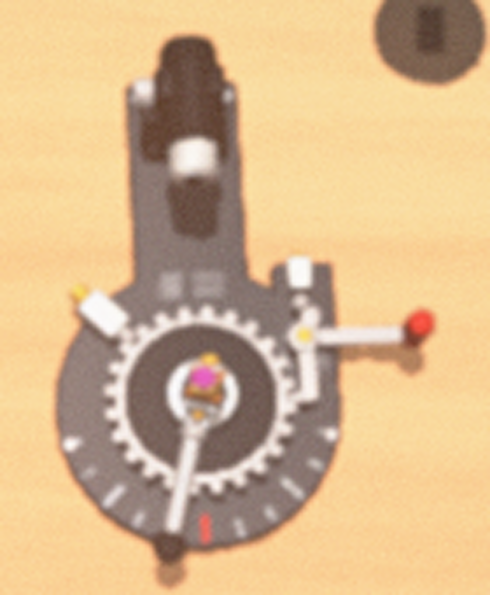

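Run:
```python
from h import *
from scipy.optimize import least_squares
f=lambda a,b:(300+a/3.5,75+b/3.5)
P=[("knob",(34,-122,48),(419.5,167.3)),("piv",(34,-60,29),f(304,334)),("red",(-71.5,0,12),f(206,530)),("hous",(55,55,28),f(105,312)),("tongueL?",None,None)]
P=P[:4]
W=[ray("top",*p[2],p[1][2]/1e3) for p in P]
T=lambda q,l:np.array([q[0]+np.cos(q[2])*l[0]/1e3-np.sin(q[2])*l[1]/1e3,q[1]+np.sin(q[2])*l[0]/1e3+np.cos(q[2])*l[1]/1e3])
r=least_squares(lambda q:np.concatenate([T(q,p[1])-w[:2] for p,w in zip(P,W)]),[.5,-.1,0])
print(r.x,np.degrees(r.x[2]),(r.fun*1e3).round(1))
q=r.x
b=ray("top",*f(170,545),.037);d=b[:2]-q[:2];print("ball",b,np.hypot(*d),"ang",np.degrees(np.arctan2(-d[1],-d[0])-q[2]))
print("knob",W[0],"pivot",T(q,(34,-60)),"knobfit",T(q,(34,-122)))
for a in(0,.8):
  print("knob@",a,T(q,(34+62*np.sin(a),-60-62*np.cos(a))))
for n,u in(("drum",f(204,398)),):print(ray("top",*u,.028))
print([ (n,ray("top",*u,.0)) for n,u in (("twz",(278,262)),("twz2",(358,250)))])
```

```text
[0.51721758 0.12575454 0.06562198] 3.7598625937623784 [ 0.4 -2.6 -1.1 -0.7 -1.  -0.6  1.6  3.9]
ball [0.43489552 0.14297968 0.037     ] 0.08410485654473651 ang -15.577975728908307
knob [0.55869824 0.00887706 0.048     ] pivot [0.5550789  0.06811323] knobfit [0.55914454 0.00624667]
knob@ 0 [0.55914454 0.00624667]
knob@ 0.8 [0.60229181 0.0279269 ]
[0.51858215 0.12441216 0.028     ]
[('twz', array([0.37517883, 0.27789317, 0.        ])), ('twz2', array([0.40197127, 0.12215529, 0.        ]))]
```

The fit is good to about 3 mm: axis (517,126) mm, stand yaw 3.8°, and the stage is at the −15° click. I'll move over the knob's −x side with the claw shut.

Request:
{"method": "drive_tool", "body": {"rows": [{"claw":0,"dx":60,"dy":-60,"dz":0,"yaw":2},{"claw":0,"dx":100,"dy":-110,"yaw":4},{"claw":0,"dx":140,"dy":-160,"yaw":6},{"claw":0,"dx":180,"dy":-210,"yaw":8},{"claw":0,"dx":220,"dy":-260,"yaw":10},{"claw":0,"dx":260,"dy":-310,"yaw":12},{"claw":0,"dx":300,"dy":-370,"yaw":14},{"claw":0,"dx":340,"dy":-430,"yaw":17},{"claw":0,"dx":370,"dy":-490,"dz":-30,"yaw":17},{"claw":0,"dx":400,"dy":-550,"dz":-60,"yaw":17}]}}

```text
invalid input
```

Request:
{"method": "drive_tool", "body": {"rows": [{"claw":0}]}}

```text
invalid input
```

Request:
{"method": "drive_tool", "body": {"rows": [{"claw":1,"dx":60,"dy":-60,"dz":0,"yaw":2}], "squeeze": 20}}

```text
t: 0.22
position: [0.1737, 0.5163, 0.2139]
eef_rot: [-0.0, 0.094, 0.996, -0.0]
contact_force: [1.1, 0.9, 0.2]
finger_gap: 0.912
gripper_force: 0.0
```

Request:
{"method": "drive_tool", "body": {"rows": [{"claw":1,"dx":35,"dy":-50,"dz":0,"yaw":2},{"claw":1,"dx":70,"dy":-100,"dz":0,"yaw":4},{"claw":1,"dx":105,"dy":-150,"dz":0,"yaw":6},{"claw":1,"dx":140,"dy":-200,"dz":0,"yaw":8},{"claw":1,"dx":175,"dy":-250,"dz":0,"yaw":10},{"claw":1,"dx":210,"dy":-300,"dz":0,"yaw":12},{"claw":1,"dx":245,"dy":-350,"dz":0,"yaw":14},{"claw":1,"dx":280,"dy":-400,"dz":0,"yaw":15},{"claw":1,"dx":315,"dy":-450,"dz":-30,"yaw":15},{"claw":1,"dx":350,"dy":-505,"dz":-60,"yaw":15}], "squeeze": 20}}

```text
t: 1.48
position: [0.5188, 0.0202, 0.1601]
eef_rot: [0.0, -0.033, 0.999, 0.0]
contact_force: [0.9, 0.6, 0.2]
finger_gap: 0.012
gripper_force: 0.0
```

Request:
{"method": "drive_tool", "body": {"rows": [{"claw":1,"dx":0,"dy":-5,"dz":0,"yaw":0},{"claw":1,"dx":0,"dy":-5,"dz":-40,"yaw":0},{"claw":1,"dx":0,"dy":-5,"dz":-80,"yaw":0},{"claw":1,"dx":0,"dy":-5,"dz":-110,"yaw":0},{"claw":1,"dx":0,"dy":-5,"dz":-124,"yaw":0},{"claw":1,"dx":0,"dy":-5,"dz":-124,"yaw":0},{"claw":1,"dx":0,"dy":-5,"dz":-124,"yaw":0}], "squeeze": 20}}

```text
t: 2.35
position: [0.5191, 0.017, 0.0383]
eef_rot: [0.001, -0.034, 0.999, -0.0]
contact_force: [0.5, 0.1, 0.5]
finger_gap: 0.012
gripper_force: 0.0
```

Run:
```python
from h import *
print(env.sense()["position"])
im=cams.snapshot("top")[:,:,::-1]
cv2.imwrite("pics/c2.png",cv2.resize(im[75:265,300:460],None,fx=3,fy=3,interpolation=cv2.INTER_CUBIC))
```

```text
[0.5191382  0.01695068 0.03834202]
```

View pics/c2.png

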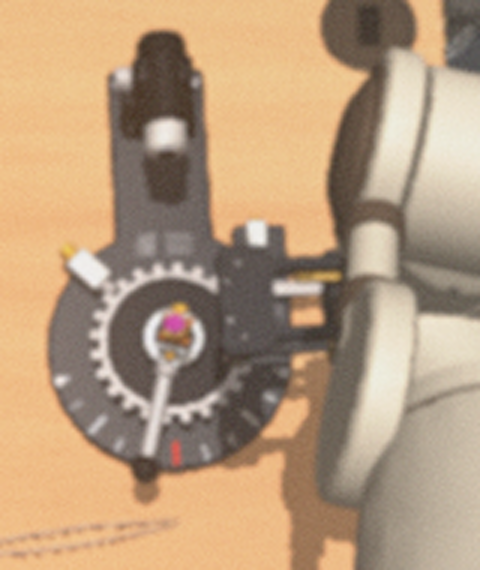

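The stage and lever are clear and the gripper is beside the knob. Sweeping the lever open.

Request:
{"method": "drive_tool", "body": {"rows": [{"claw":1,"dx":0,"dy":-12,"dz":-8,"yaw":0},{"claw":1,"dx":10,"dy":-12,"dz":-8,"yaw":0},{"claw":1,"dx":20,"dy":-12,"dz":-8,"yaw":0},{"claw":1,"dx":28,"dy":-13,"dz":-8,"yaw":6},{"claw":1,"dx":35,"dy":-14,"dz":-8,"yaw":12},{"claw":1,"dx":41,"dy":-14,"dz":-8,"yaw":17},{"claw":1,"dx":47,"dy":-13,"dz":-8,"yaw":23},{"claw":1,"dx":54,"dy":-11,"dz":-8,"yaw":29},{"claw":1,"dx":61,"dy":-9,"dz":-8,"yaw":34},{"claw":1,"dx":61,"dy":-9,"dz":-8,"yaw":34}], "squeeze": 20}}

```text
t: 3.65
position: [0.58, 0.0081, 0.0289]
eef_rot: [0.0, -0.324, 0.946, -0.0]
contact_force: [-0.0, 0.4, 0.2]
finger_gap: 0.01
gripper_force: 0.0
```

Run:
```python
from h import *
for n in("top","side","wrist"):
    im=cams.snapshot(n);cv2.imwrite(f"pics/{n}3.png",im[:,:,::-1]);print(n,reds(im))
```

```text
top [((np.int32(71), np.int32(177), np.int32(8), np.int32(7), np.int32(39)), array([ 74.6, 179.6])), ((np.int32(358), np.int32(223), np.int32(1), np.int32(4), np.int32(4)), array([358. , 224.5])), ((np.int32(388), np.int32(314), np.int32(32), np.int32(29), np.int32(126)), array([403.3, 328.1]))]
side [((np.int32(303), np.int32(184), np.int32(5), np.int32(13), np.int32(50)), array([305.1, 189.7])), ((np.int32(414), np.int32(202), np.int32(29), np.int32(20), np.int32(96)), array([428.9, 212.2])), ((np.int32(347), np.int32(218), np.int32(3), np.int32(1), np.int32(3)), array([348., 218.])), ((np.int32(182), np.int32(340), np.int32(8), np.int32(5), np.int32(27)), array([185.5, 342.1])), ((np.int32(42), np.int32(361), np.int32(2), np.int32(2), np.int32(3)), array([ 42.3, 361.3])), ((np.int32(35), np.int32(363), np.int32(5), np.int32(2), np.int32(8)), array([ 37.4, 363.5])), ((np.int32(44), np.int32(364), np.int32(5), np.int32(3), np.int32(9)), array([ 46., 365.])), ((np.int32(40), np.int32(367), np.int32(3), np.int32(2), np.int32(5)), array([ 41.2, 367.6])), ((np.int32(24), np.int32(371), np.int32(3), np.int32(1), np.int32(3)), array([ 25., 371.])), ((np.int32(37), np.int32(370), np.int32(5), np.int32(3), np.int32(9)), array([ 38.9, 370.7]))]
wrist [((np.int32(590), np.int32(176), np.int32(22), np.int32(23), np.int32(151)), array([600.7, 187. ])), ((np.int32(316), np.int32(279), np.int32(3), np.int32(39), np.int32(65)), array([317. , 302.8]))]
```

Run:
```python
from h import *
for p in((.559,.006),(.593,.019),(.602,.028)): print(p,proj("side",np.array([*p,.035])),proj("top",np.array([*p,.048])))
```

```text
(0.559, 0.006) [324.0144316 188.478134 ] [421.00131299 167.17710273]
(0.593, 0.019) [310.6116519  188.50972642] [413.90181325 150.00179778]
(0.602, 0.028) [306.27901702 189.17608357] [409.16209939 145.44385465]
```

The side view confirms the knob is at the fully open position. Next I go up and around to the handle.

Request:
{"method": "drive_tool", "body": {"rows": [{"claw":1,"dx":-10,"dy":-10,"dz":0,"yaw":0},{"claw":1,"dx":-15,"dy":-10,"dz":50,"yaw":0},{"claw":24,"dx":-30,"dy":-5,"dz":105,"yaw":-5},{"claw":24,"dx":-75,"dy":5,"dz":125,"yaw":-14},{"claw":24,"dx":-120,"dy":20,"dz":125,"yaw":-23},{"claw":24,"dx":-145,"dy":65,"dz":125,"yaw":-32},{"claw":24,"dx":-140,"dy":110,"dz":125,"yaw":-41},{"claw":24,"dx":-128,"dy":131,"dz":125,"yaw":-49},{"claw":24,"dx":-128,"dy":131,"dz":125,"yaw":-49},{"claw":24,"dx":-128,"dy":131,"dz":125,"yaw":-49}], "squeeze": 20}}

```text
t: 5.05
position: [0.4503, 0.138, 0.1535]
eef_rot: [-0.0, 0.097, 0.995, -0.0]
contact_force: [-0.5, 0.0, -0.2]
finger_gap: 0.256
gripper_force: 0.0
```

Run:
```python
from h import *
s=env.sense();print(s["position"],s["eef_rot"],s["finger_gap"])
im=cams.snapshot("wrist");cv2.imwrite("pics/w4.png",im[:,:,::-1])
c=cams.camera_info("wrist");print(c)
from scipy.spatial.transform import Rotation as Ro
R=Ro.from_quat(s["eef_rot"],scalar_first=True).as_matrix();T=np.array(c["tool_from_camera"])
def pw(X):
    p=np.linalg.inv(T)@np.r_[R.T@(np.array(X)-s["position"]),1];return c["fx"]*p[0]/p[2]+c["cx"],c["fy"]*p[1]/p[2]+c["cy"]
for r in(66,86): a=np.radians(168.8);print(pw([.517+r/1e3*np.cos(a),.126+r/1e3*np.sin(a),.037]))
```

```text
[0.45034929 0.13800081 0.15349898] [-3.80219586e-04  9.66069697e-02  9.95322485e-01 -3.14758985e-04] 0.25614070249212056
{'fx': 317.0664311918869, 'fy': 317.0664311918869, 'cx': 316.990067897418, 'cy': 201.79078341989228, 'tool_from_camera': array([[-9.18282674e-04, -9.62467198e-01, -2.71396479e-01,
         7.63345324e-02],
       [ 9.99999500e-01, -7.76029357e-04, -6.31472503e-04,
        -4.68465779e-04],
       [ 3.97159935e-04, -2.71396923e-01,  9.62467429e-01,
        -1.69714652e-01],
       [ 0.00000000e+00,  0.00000000e+00,  0.00000000e+00,
         1.00000000e+00]])}
(np.float64(319.0267448043022), np.float64(199.1397940847821))
(np.float64(319.0873230159435), np.float64(178.13138117499724))
```

View pics/w4.png

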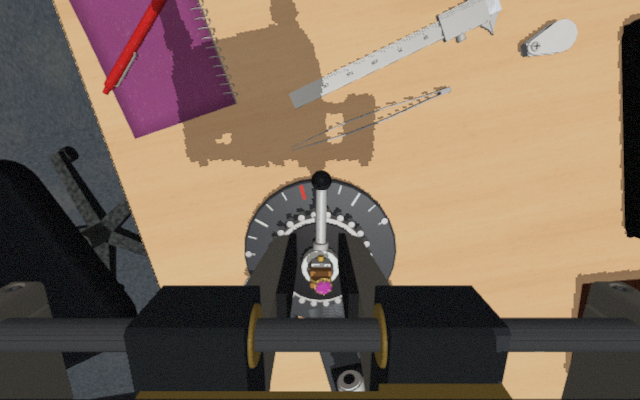

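Ball at (321,180) against a predicted (319,178), so the bar is centred between the fingers. Descending.

Request:
{"method": "drive_tool", "body": {"rows": [{"claw":24,"dx":1,"dy":0,"dz":-40,"yaw":0},{"claw":24,"dx":1,"dy":0,"dz":-80,"yaw":0},{"claw":24,"dx":1,"dy":0,"dz":-110,"yaw":0},{"claw":24,"dx":1,"dy":0,"dz":-128,"yaw":0},{"claw":24,"dx":1,"dy":0,"dz":-130,"yaw":0},{"claw":18,"dx":1,"dy":0,"dz":-130,"yaw":0},{"claw":16,"dx":1,"dy":0,"dz":-130,"yaw":0},{"claw":16,"dx":1,"dy":0,"dz":-130,"yaw":0}], "squeeze": 10}}

```text
t: 6.1
position: [0.4526, 0.1389, 0.0246]
eef_rot: [0.001, 0.097, 0.995, 0.0]
contact_force: [-0.3, -0.3, 0.6]
finger_gap: 0.174
gripper_force: 0.0
```

Run:
```python
import numpy as np
for th in range(-15,52,5):
    a=np.radians(183.76+th);print(th,(517+66.5*np.cos(a)).round(1),(126+66.5*np.sin(a)).round(1))
```

```text
-15 451.8 139.0
-10 450.9 133.2
-5 450.5 127.4
0 450.6 121.6
5 451.3 115.9
10 452.4 110.2
15 454.0 104.6
20 456.1 99.2
25 458.7 94.0
30 461.7 89.0
35 465.1 84.4
40 469.0 80.0
45 473.2 76.0
50 477.7 72.4
```

Request:
{"method": "drive_tool", "body": {"rows": [{"claw":16,"dx":-1.5,"dy":-6,"dz":0,"yaw":5},{"claw":16,"dx":-2,"dy":-11.5,"dz":0,"yaw":10},{"claw":16,"dx":-2,"dy":-17.5,"dz":0,"yaw":15},{"claw":16,"dx":-1.5,"dy":-23,"dz":0,"yaw":20},{"claw":16,"dx":0,"dy":-29,"dz":0,"yaw":25},{"claw":16,"dx":1.5,"dy":-34.5,"dz":0,"yaw":30},{"claw":16,"dx":3.5,"dy":-40,"dz":0,"yaw":35},{"claw":16,"dx":6,"dy":-45,"dz":0,"yaw":40},{"claw":16,"dx":9,"dy":-50,"dz":0,"yaw":45},{"claw":16,"dx":9,"dy":-50,"dz":0,"yaw":45}], "squeeze": 10}}

```text
t: 7.35
position: [0.4614, 0.0888, 0.0242]
eef_rot: [0.0, -0.29, 0.957, -0.0]
contact_force: [-0.4, 0.0, -0.7]
finger_gap: 0.174
gripper_force: 0.0
```

Request:
{"method": "drive_tool", "body": {"rows": [{"claw":16,"dx":3.5,"dy":-4.5,"dz":0,"yaw":5},{"claw":16,"dx":7.5,"dy":-9,"dz":0,"yaw":10},{"claw":16,"dx":11.5,"dy":-13,"dz":0,"yaw":15},{"claw":16,"dx":12.5,"dy":-14,"dz":0,"yaw":16},{"claw":16,"dx":11.5,"dy":-13,"dz":0,"yaw":15},{"claw":16,"dx":11.5,"dy":-13,"dz":0,"yaw":15},{"claw":16,"dx":11.5,"dy":-13,"dz":0,"yaw":15}], "squeeze": 10}}

```text
t: 8.22
position: [0.4723, 0.0761, 0.0238]
eef_rot: [-0.0, -0.413, 0.911, 0.0]
contact_force: [-0.5, -0.4, -0.2]
finger_gap: 0.176
gripper_force: 0.0
```

Run:
```python
from h import *
s=env.sense();print(s["position"],s["eef_rot"],s["contact_force"])
im=cams.snapshot("wrist");cv2.imwrite("pics/w5.png",im[:,:,::-1])
```

```text
[0.47225117 0.07611149 0.0237604 ] [-8.38371964e-05 -4.13227051e-01  9.10628023e-01  3.76779429e-05] [-0.53274148 -0.44146632 -0.19964872]
```

View pics/w5.png

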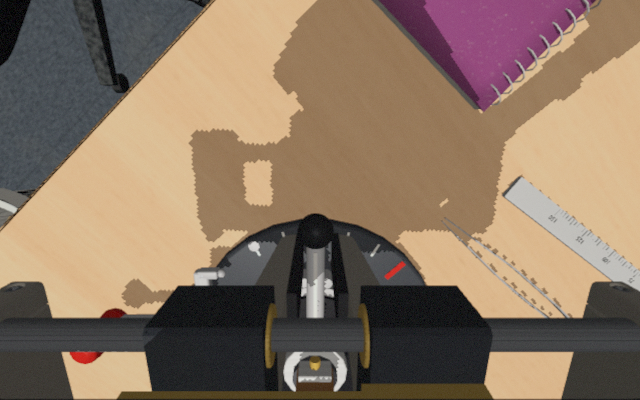

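The handle is centred between the fingers and past the second line. Opening slightly, lifting out, and moving to beyond the knob.

Request:
{"method": "drive_tool", "body": {"rows": [{"claw":24,"dx":0,"dy":0,"dz":0,"yaw":0},{"claw":24,"dx":0,"dy":0,"dz":2,"yaw":0},{"claw":24,"dx":0,"dy":0,"dz":40,"yaw":0},{"claw":24,"dx":0,"dy":0,"dz":90,"yaw":0},{"claw":10,"dx":0,"dy":-10,"dz":120,"yaw":0},{"claw":1,"dx":40,"dy":-40,"dz":120,"yaw":0},{"claw":1,"dx":90,"dy":-60,"dz":120,"yaw":0},{"claw":1,"dx":140,"dy":-50,"dz":120,"yaw":1},{"claw":1,"dx":152,"dy":-30,"dz":120,"yaw":1},{"claw":1,"dx":152,"dy":-30,"dz":120,"yaw":1}], "squeeze": 20}}

```text
t: 9.52
position: [0.6248, 0.0467, 0.1434]
eef_rot: [-0.0, -0.422, 0.907, 0.0]
contact_force: [-0.7, -1.0, -0.1]
finger_gap: 0.016
gripper_force: 0.0
```

Run:
```python
from h import *
s=env.sense();print(s["position"],s["eef_rot"])
im=cams.snapshot("top")[:,:,::-1]
cv2.imwrite("pics/c6.png",cv2.resize(im[75:265,300:460],None,fx=3,fy=3,interpolation=cv2.INTER_CUBIC))
```

```text
[0.62479233 0.04673774 0.14338188] [-2.37212103e-04 -4.21989396e-01  9.06600720e-01  1.69092653e-04]
```

View pics/c6.png

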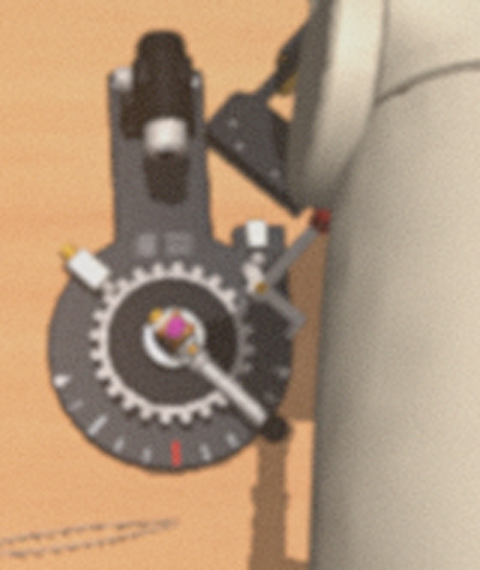

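Run:
```python
from h import *
b=ray("top",300+275/3,75+429/3,.037)[:2]-[.5172,.1258]
print(np.hypot(*b),np.degrees(np.arctan2(-b[1],-b[0]))-3.76)
print(ray("top",300+320/3,75+217/3,.049))
```

```text
0.08554678709712042 45.15264864133802
[0.59778122 0.03305638 0.049     ]
```

Request:
{"method": "drive_tool", "body": {"rows": [{"claw":1,"dx":0,"dy":0,"dz":-40,"yaw":0},{"claw":1,"dx":0,"dy":0,"dz":-80,"yaw":0},{"claw":1,"dx":0,"dy":0,"dz":-105,"yaw":0},{"claw":1,"dx":0,"dy":0,"dz":-113,"yaw":0},{"claw":1,"dx":0,"dy":0,"dz":-113,"yaw":0}], "squeeze": 20}}

```text
t: 10.2
position: [0.6243, 0.0456, 0.0312]
eef_rot: [-0.0, -0.421, 0.907, -0.0]
contact_force: [0.5, 0.9, 0.8]
finger_gap: 0.013
gripper_force: 0.0
```

Stage measured at 45.2°. Swinging the lever shut.

Request:
{"method": "drive_tool", "body": {"rows": [{"claw":1,"dx":-6,"dy":-7,"dz":0,"yaw":0},{"claw":1,"dx":-10,"dy":-13,"dz":0,"yaw":-6},{"claw":1,"dx":-13,"dy":-19,"dz":0,"yaw":-11},{"claw":1,"dx":-18,"dy":-24,"dz":0,"yaw":-17},{"claw":1,"dx":-23,"dy":-29,"dz":0,"yaw":-23},{"claw":1,"dx":-28,"dy":-33,"dz":0,"yaw":-28},{"claw":1,"dx":-34,"dy":-37,"dz":0,"yaw":-34},{"claw":1,"dx":-40,"dy":-40,"dz":0,"yaw":-40},{"claw":1,"dx":-46,"dy":-43,"dz":0,"yaw":-46},{"claw":1,"dx":-46,"dy":-43,"dz":0,"yaw":-46}], "squeeze": 20}}

```text
t: 11.45
position: [0.579, 0.0023, 0.0322]
eef_rot: [0.001, -0.034, 0.999, -0.0]
contact_force: [-0.0, -0.4, 0.4]
finger_gap: 0.009
gripper_force: 0.0
```

Request:
{"method": "drive_tool", "body": {"rows": [{"claw":1,"dx":15,"dy":0,"dz":0,"yaw":0},{"claw":1,"dx":15,"dy":0,"dz":40,"yaw":0},{"claw":1,"dx":15,"dy":0,"dz":90,"yaw":0},{"claw":1,"dx":15,"dy":0,"dz":120,"yaw":0},{"claw":1,"dx":0,"dy":-60,"dz":120,"yaw":0},{"claw":1,"dx":-30,"dy":-110,"dz":120,"yaw":0},{"claw":1,"dx":-60,"dy":-160,"dz":120,"yaw":0},{"claw":1,"dx":-80,"dy":-210,"dz":120,"yaw":0},{"claw":1,"dx":-80,"dy":-210,"dz":120,"yaw":0},{"claw":1,"dx":-80,"dy":-210,"dz":120,"yaw":0}], "squeeze": 20}}

```text
t: 12.7
position: [0.4988, -0.2068, 0.1513]
eef_rot: [0.0, -0.034, 0.999, 0.0]
contact_force: [-0.7, 0.7, 0.2]
finger_gap: 0.01
gripper_force: 0.0
```

Run:
```python
from h import *
im=cams.snapshot("top");print(reds(im))
cv2.imwrite("pics/c7.png",cv2.resize(im[75:265,300:460,::-1],None,fx=3,fy=3,interpolation=cv2.INTER_CUBIC))
```

```text
[((np.int32(416), np.int32(164), np.int32(8), np.int32(8), np.int32(38)), array([419.4, 167.2])), ((np.int32(71), np.int32(177), np.int32(8), np.int32(7), np.int32(41)), array([ 74.7, 179.7])), ((np.int32(388), np.int32(295), np.int32(55), np.int32(47), np.int32(308)), array([414.8, 318.4]))]
```

View pics/c7.png

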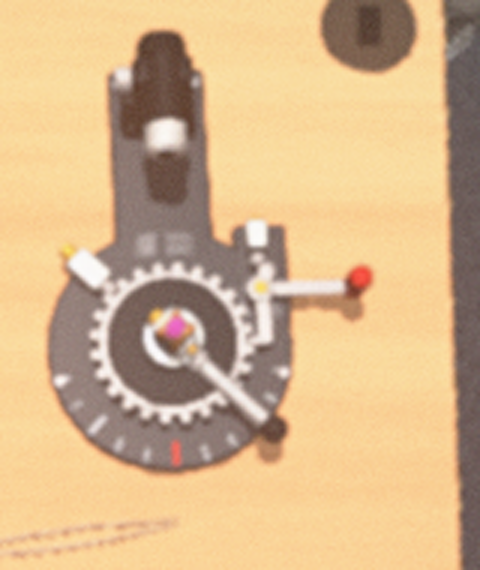

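The knob is back at exactly its starting pixel (419.4,167.2), so the lock is shut. The ball is still at (274,429), the 45° click, and the arm is clear.

```bash
python3 -c "
from bench import hand_in
print(hand_in())"
```

```text
the job is handed in; nothing more can be done
None
```

The job is handed in: I swung the lock open, turned the stage to the 45° click (about 45.2° in the top view) and swung the lock shut again; the arm stayed clear of the ring and the loose things, and the hand-in returned no verdict.

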